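# Turn the dish warmer up by four clicks and start it

### The job

Turn the dish warmer up: with a fingertip in the dial's recess, push the click dial round exactly four clicks clockwise (seen from above) from where it stands, and leave it resting in that click. Then press the green button fully down with a fingertip and let it go. Leave the red button alone, and do not move the dish on the warmer or anything standing round it.

Things in the scene. Friction and masses are not known exactly. Their poses are not given: they have to be found in the camera images.
- warmer: dish warmer, a flat white case fixed on the bench, 260 mm deep (its x), 200 mm wide (its y), deck 55 mm above the bench; origin at the centre of its underside. Its x axis points from the front deck with the dial and buttons to the heated metal plate at the back (plate top 61 mm above the bench, 29 to 127 mm behind the origin), z up
- dial (a joint): angle of the click dial, rad, growing clockwise seen from above (towards hotter). It rests in click stops 0.524 rad (30 degrees) apart: stop k at 0.524*k, k = 0 to 9, with end stops just beyond the first and last. It starts in one of stops 0 to 3. Pushed past the half-way point between two stops, it snaps on into the next by itself; otherwise it springs back. The push at the recess needed to pass a click is about 5 N
- dial_centre (a point): point on the vertical axis of the dial, at the height of the dial's upper face (74 mm above the bench). The dial lies flat on the deck, axis vertical: a grey disc 128 mm across, 5 mm thick, carrying a black plate 124 mm across, 14 mm high. The point does not turn with the dial
- dial_recess (a point): point in the middle of the dial's finger recess, on its floor (60 mm above the bench), 44 mm from the dial's axis; it turns with the dial. The recess is a sector cut 14 mm deep into the black plate, open above and at the rim, from 18 mm to the rim at 62 mm radius, its two upright radial walls 40 degrees either side of this point (57 mm apart there); a white line marks its middle
- start_top (a point): centre of the upper face of the green start button (24 mm across, in a black collar 40 mm across), at the front right of the deck, 77 mm above the bench when up; it moves with the button
- start (a joint): travel of the green button, m: 0 when up, 0.006 fully down (about 5 N), springs back
- stop_top (a point): centre of the upper face of the red stop button, same size, at the front left of the deck
- stop (a joint): travel of the red button, m: 0 when up, 0.006 fully down, springs back
- dish: closed clear petri dish with pink medium, 92 mm across, 19 mm high, lying loose on the warmer's metal plate; origin at the centre of its underside
- amber_bottle: brown glass reagent bottle, 68 mm across, 151 mm high, standing loose on the bench; origin at the centre of its underside
- sample_1: white sample bottle with blue cap, 51 mm across, 100 mm high, standing loose; origin at the centre of its underside
- sample_3: white sample bottle with white cap, 51 mm across, 100 mm high, standing loose; origin at the centre of its underside
- cotton_jar: clear glass jar with steel lid, full of cotton balls, 82 mm across, 104 mm high, standing loose; origin at the centre of its underside
- dropper: small brown dropper bottle with black top, 33 mm across, 100 mm high, standing loose; origin at the centre of its underside

How it is judged:
On the way, in this order (a step that is already met when the one before it is completed fails the run):
1. the dial rests four clicks clockwise of where it stood (distance of dial_recess from where it was at the start of the episode between 0.0738 and 0.0784 m and value of joint dial below 3.82 rad and velocity of joint dial between -0.1 and 0.1 rad/s), for 0.3 s.
2. the green button is pressed fully down, the dial still at its fourth click (all of step 1 and value of joint start above 0.0045 m and contact force between the fingers and start above 0.5 N), for 0.05 s.
At the end, for the whole second after the job is handed in: the dial rests exactly four clicks clockwise of its start (within 6 degrees), the green button has been pressed after that and is up again (all of step 1 and value of joint start below 0.0015 m); the robot touches nothing.
It fails at once if the red button is pressed (value of joint stop above 0.003 m).
It fails at once if the dish is moved by more than 15 mm or lifted (distance of dish from where it was at the start of the episode above 0.015 m).
It fails at once if a bottle or jar round the warmer is moved by more than 20 mm, lifted or tipped (distance of any of amber_bottle, sample_1, sample_3, cotton_jar, dropper from where it was at the start of the episode above 0.02 m or angle between any of amber_bottle, sample_1, sample_3, cotton_jar, dropper's own z axis and vertical above 0.3 rad).
It also fails if it takes over 56 s, if anything falls off the work surface, if the arm or the gripper's body presses on something with over 40 N, if the wrist force passes 120 N, or if a joint passes its speed limit or range.

### The arm

A 6-joint arm with a two-finger parallel gripper is mounted at the origin on a cart in front of the work surface, level with it; the furniture and walls round the work are solid. World frame = base frame: x ahead of the robot, y to its left, z up, the work surface at z = 0. Lengths are in m, angles in rad, forces in N, time in s.
With the tool pointing down it reaches from about 0.35 to 0.775 m from the base axis. Payload 5.5 kg.
Tool frame: the origin (TCP) lies at the very end of the fingers, on their centre line; the grasp point (between the pads) lies 19 mm behind it; z points along the fingers, y is the direction in which the jaws open and shut (so a half turn about z gives the same grasp; the last joint's range is limited). The gripper opens to 85 mm and grips with 20 to 120 N. Pads are 22 mm wide; open, the fingers measure 114 mm over their backs; the gripper's body (76 mm by 85 mm) begins 54 mm behind the grasp point. The pads swing forward as they close: fully open they stand 13 mm farther back than shut.
Start: joints at [-1.324, 0.313, 0.046, 1.304, 0, 1.431], TCP at [0.217, -0.533, 0.231] pointing down, gripper open.
Joint ranges: [-2.76, 2.76], [-0.86, 1.69], [-1.03, 1.26], [-2.2, 2.34], [-1.47, 1.5], [-3.14, 3.14]. Speed limits (rad/s): [2.57, 2.57, 3.14, 3.14, 3.14, 3.14].

### API

Orientations are given as a unit quaternion [w, x, y, z].
In Python, from workcell import get_state, imaging, env, spotter gives the robot as it stands.
- The arm moves only by the tool play_rows, never from a script. Its argument "moves" is a list of rows, each an object with "claw": the finger opening in cm, from 0 to 8.54; "delta_pos": the shift along the tool's x, y, z in cm, a list of three; "twist": the turn about the tool's z in degrees. A call has 1 to 12 rows; each row is the pose to reach, as a shift and turn from the pose commanded when the call began, along the tool's axes at that moment; what a row does not reach only later rows make up. A row lasts 1/8 s, in which the tool goes at most 62.5 mm and 10.7 degrees, less where a joint would pass 70% of its speed; a pose out of reach is approached as far as the arm can. A call with a gripper value outside its range is refused whole. The fingers move at their own pace and stop on an object; "force" is the grip in N (left out, the last holds). Time passes only in rows, so rows that repeat a pose let the fingers close. It gives the time, the measured TCP pose, the force and the opening at its end, in the units of the state.
- get_state(): the state, without advancing time (a new reading comes with each control period).
- imaging.read_camera(name): name is "scene" or "top" or "wrist"; returns the picture (384x512x3 uint8, red, green, blue); there is no depth.
- imaging.camera_info(name): a dict with "fx", "fy", "cx", "cy" (pixels), "world_to_cam" (4x4, takes a point from world to camera coordinates). Camera axes: x right, y down, z forward; pixel columns grow to the right and rows downward; lengths in m; the calibration is good to about 2 mm. A picture is of the moment at which its call begins: read the wrist's pose just before it. camera_info takes no time and is no camera call; for the wrist camera it gives the pose at the moment of the call.
- env.hand_in(): hands the job in, once; it reports no verdict.
Trained networks look in the newest picture that a camera, given by its name, has taken for a name from the list of things; names that differ only in an ending like _2 or _b are one class to them, and where a whole thing is asked for, a point or a joint stands for the part that bears it (a point fixed in the world has none). Each returns a list of dicts, best first, with "conf" (0 to 1); they miss things now and then, are a little off and sometimes report something else, mostly with a low value. They report only what shows in the picture. A call takes as long as a camera call.
- spotter.spot_in(camera, query): "extent" ([left, top, right, bottom] in pixels, round what is visible of it).
The state is a dict: "clock": time; "joint_pos": joint angles; "qvel": joint speeds; "tau": joint torques, N m; "tcp_pos": TCP position; "orientation": TCP orientation; "wrist_force": force on the tool from outside, world axes, zero at the start; "ft_torque": the same for the moment, N m; "finger_gap": finger opening in m.
Only numpy, scipy, OpenCV 4.12 (cv2) and the standard library are available. Lean on these libraries where they do the work, as an engineer would, in place of code of your own. Each camera call takes 0.05 s, during which the arm holds its last target. There are 200 camera calls.

## Working session

There is one attempt and no reset: what is moved stays moved. The work goes in short steps, Python scripts to look and compute and a tool call to move; the robot and the scene stay as the last step left them, time stands still between calls to the robot, and variables do not carry over. Pictures are saved under pics/ and viewed, about 8 in all and at most 12, crops included, and the job is handed in when it is done.

Besides the shell and the picture viewer there is one more tool, called by a JSON object that holds its "fn" and its "kwargs", one argument or row to a line. play_rows: Moves the arm, as the interface text tells. Its arguments: {"type":"object","properties":{"moves":{"type":"array"},"force":{"type":"number"}},"required":["moves"]}

```bash
mkdir -p pics
python3 - <<'E'
from workcell import get_state, imaging, env, spotter
import cv2,numpy as np
print(get_state())
for c in ("top","scene"):
    im=imaging.read_camera(c); cv2.imwrite(f"pics/{c}0.png",cv2.cvtColor(im,cv2.COLOR_RGB2BGR))
    i=imaging.camera_info(c); print(c,i)
    np.save(f"pics/{c}.npy",im)
    for q in ("dial","dial_recess","start_top","stop_top","warmer","dish"):
        print(q,[(np.round(d["extent"]).tolist(),round(d["conf"],2)) for d in spotter.spot_in(c,q)[:2]])
E
```

```text
{'clock': 0.0, 'joint_pos': array([-1.32362688e+00,  3.14001724e-01,  4.49825569e-02,  1.30359044e+00,
       -4.91940802e-05,  1.43118447e+00]), 'qvel': array([ 0.00105788, -0.00150352, -0.0012053 ,  0.00037675, -0.00126793,
        0.00215915]), 'tau': array([-1.08467557e-03, -4.80626464e+01,  2.98534638e+01,  1.93027739e-02,
       -5.75363288e-05,  1.46494529e-05]), 'tcp_pos': array([ 0.21674109, -0.53203884,  0.23040958]), 'orientation': array([-9.04007963e-04,  9.81357829e-01,  1.92187381e-01, -7.32960242e-05]), 'wrist_force': array([ 0.2531309 , -0.88973695, -0.74141917]), 'ft_torque': array([-0.003598  ,  0.02556373, -0.01709801]), 'finger_gap': 0.08533140278462144}
top {'fx': 349.2541687520469, 'fy': 349.2541687520469, 'cx': 249.45527463763847, 'cy': 192.3285430485604, 'world_to_cam': array([[ 0.02921363, -0.99952338, -0.00997863,  0.01220021],
       [-0.99684107, -0.02839474, -0.07417287,  0.5534484 ],
       [ 0.07385418,  0.01211396, -0.99719547,  1.32500348],
       [ 0.        ,  0.        ,  0.        ,  1.        ]])}
dial [([221.0, 182.0, 254.0, 219.0], 0.64)]
dial_recess [([223.0, 188.0, 257.0, 218.0], 0.63), ([152.0, 174.0, 174.0, 190.0], 0.25)]
start_top []
stop_top []
warmer [([202.0, 152.0, 270.0, 225.0], 0.78)]
dish [([351.0, 180.0, 368.0, 193.0], 0.36)]
scene {'fx': 407.55545462140134, 'fy': 407.55545462140134, 'cx': 257.6354387015112, 'cy': 192.49383869104398, 'world_to_cam': array([[ 0.81641339, -0.57709453, -0.02076235, -0.4227652 ],
       [-0.25154504, -0.32303602, -0.91234468,  0.19763222],
       [ 0.51980214,  0.75007308, -0.4088962 ,  1.21711022],
       [ 0.        ,  0.        ,  0.        ,  1.        ]])}
dial [([230.0, 178.0, 260.0, 198.0], 0.95)]
dial_recess [([229.0, 181.0, 260.0, 196.0], 0.55)]
start_top []
stop_top [([255.0, 173.0, 269.0, 184.0], 0.53)]
warmer [([211.0, 172.0, 269.0, 216.0], 0.69), ([338.0, 219.0, 362.0, 254.0], 0.56)]
dish []
```

Run:
```python
import cv2,numpy as np
a=cv2.resize(cv2.imread("pics/top0.png")[120:250,140:390],None,fx=3.2,fy=3.2,interpolation=cv2.INTER_CUBIC)
cv2.imwrite("pics/top0c.png",a)
a=cv2.imread("pics/scene0.png")
cv2.imwrite("pics/scene0c.png",cv2.resize(a[140:260,160:400],None,fx=3.3,fy=3.3,interpolation=cv2.INTER_CUBIC))
```

```text
(no output)
```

View pics/top0c.png

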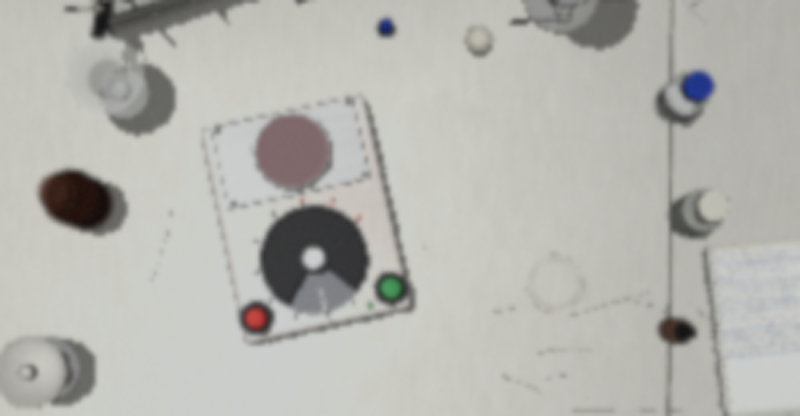

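View pics/scene0c.png

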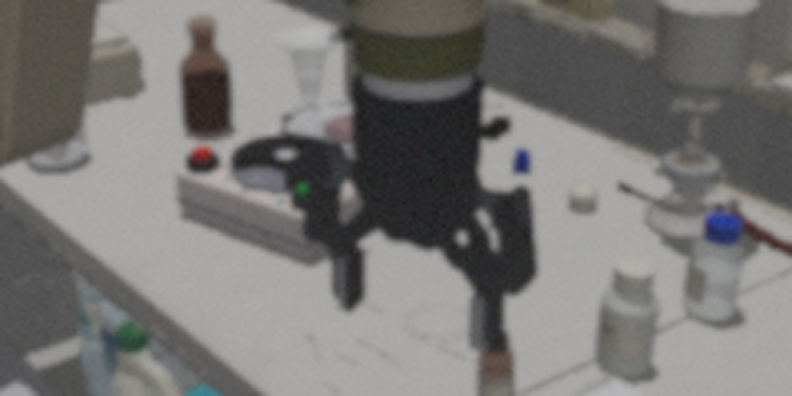

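The top view shows the dial at crop (313,258), with its recess facing the robot and slightly right. Green is at (390,288), red at (256,318) and the dish at (293,152). The bottles stand well clear.

```bash
cat > h.py <<'E'
import numpy as np,cv2
from workcell import get_state, imaging
def back(info,u,v,z):
    T=info["world_to_cam"];R=T[:3,:3];c=-R.T@T[:3,3]
    d=R.T@np.array([(u-info["cx"])/info["fx"],(v-info["cy"])/info["fy"],1])
    return (c+d*(z-c[2])/d[2])[:2]
def blob(mask):
    n,l,s,c=cv2.connectedComponentsWithStats(mask.astype(np.uint8)); k=1+s[1:,4].argmax(); return c[k],s[k]
def phi(): 
    w,x,y,z=get_state()["orientation"]; return np.degrees(np.arctan2(2*(x*y+w*z),w*w+x*x-y*y-z*z))
def totool(delta,ph=None):  # world xyz delta (m) -> tool cm, tool z down
    p=np.radians(phi() if ph is None else ph); x=np.array([np.cos(p),np.sin(p)]); y=np.array([np.sin(p),-np.cos(p)])
    d=np.asarray(delta)*100; return np.round([d[:2]@x,d[:2]@y,-d[2]],2)
E
python3 - <<'E'
from h import *
im=np.load("pics/top.npy").astype(int); i=imaging.camera_info("top")
r,g,b=im[...,0],im[...,1],im[...,2]
sub=np.zeros(r.shape,bool); sub[150:230,200:275]=1
for n,m,z in(("red",(r-g>60)&sub,.077),("green",(g-r>30)&sub,.077)):
    c,s=blob(m);print(n,c,s,back(i,*c,z))
c,s=blob((r<75)&(g<75)&sub); print("black",s)
print("hub",back(i,140+313/3.2,120+258/3.2,.074),"line",back(i,140+322/3.2,120+300/3.2,.060),"dish",back(i,140+293/3.2,120+152/3.2,.08))
w=imaging.camera_info("wrist"); T=w["world_to_cam"]; s=get_state()
print("cam in world",-T[:3,:3].T@T[:3,3],"fwd",T[2,:3],"right",T[0,:3],s["tcp_pos"],phi(),w["fx"])
E
```

```text
red [219.3030303  218.90909091] [217 216   6   7  33] [0.44766973 0.13533316]
green [261.77777778 209.66666667] [259 207   7   7  36] [ 0.48609522 -0.01967524]
black [222 185  33  30 575]
hub [0.51696691 0.06960884] line [0.46905964 0.0582135 ] dish [0.63875582 0.09637963]
cam in world [ 0.2934627  -0.50086756  0.37459089] fwd [-0.29900949 -0.12156013 -0.94647581] right [ 3.77560533e-01 -9.25984839e-01 -3.50084361e-04] [ 0.21690807 -0.5325593   0.23133894] 22.161134536893123 315.346162057517
```

{"fn": "play_rows", "kwargs": {
  "moves": [
    {"claw":0,"delta_pos":[4,-3.6,-1],"twist":-10},
    {"claw":0,"delta_pos":[8,-7.2,-2],"twist":-20},
    {"claw":0,"delta_pos":[12,-10.8,-3],"twist":-30},
    {"claw":0,"delta_pos":[16,-14.4,-3],"twist":-40},
    {"claw":0,"delta_pos":[20,-18,-3],"twist":-50},
    {"claw":0,"delta_pos":[24,-21.6,-3],"twist":-60},
    {"claw":0,"delta_pos":[28,-25.2,-3],"twist":-70},
    {"claw":0,"delta_pos":[32,-28.8,-3],"twist":-80},
    {"claw":0,"delta_pos":[36,-32.4,-3],"twist":-90},
    {"claw":0,"delta_pos":[40,-36,-3],"twist":-100},
    {"claw":0,"delta_pos":[44,-39.6,-3],"twist":-110},
    {"claw":0,"delta_pos":[48,-43,-3],"twist":-120}
  ],
  "force": 20
}}

```text
clock: 2.2
tcp_pos: [0.4998, 0.0486, 0.2616]
orientation: [0.0, 0.321, 0.947, -0.0]
wrist_force: [-0.4, 0.2, 0.0]
finger_gap: -0.0001
```

{"fn": "play_rows", "kwargs": {
  "moves": [
    {"claw":0,"delta_pos":[0,0,0],"twist":-10},
    {"claw":0,"delta_pos":[0,0,0],"twist":-20},
    {"claw":0,"delta_pos":[0,0,0],"twist":-30},
    {"claw":0,"delta_pos":[0,0,0],"twist":-40},
    {"claw":0,"delta_pos":[0,0,0],"twist":-50},
    {"claw":0,"delta_pos":[0,0,0],"twist":-60},
    {"claw":0,"delta_pos":[0,0,0],"twist":-70},
    {"claw":0,"delta_pos":[0,0,0],"twist":-80},
    {"claw":0,"delta_pos":[0,0,0],"twist":-90},
    {"claw":0,"delta_pos":[0,0,0],"twist":-100},
    {"claw":0,"delta_pos":[0,0,0],"twist":-110},
    {"claw":0,"delta_pos":[0,0,0],"twist":-120}
  ]
}}

```text
clock: 3.7
tcp_pos: [0.4992, 0.0467, 0.2614]
orientation: [0.0, -0.659, 0.752, -0.0]
wrist_force: [-0.2, -0.7, -0.3]
finger_gap: -0.0002
```

Run:
```python
from h import *
s=get_state();print(s["clock"],s["tcp_pos"],phi(),s["joint_pos"],s["finger_gap"])
i=imaging.camera_info("wrist");im=imaging.read_camera("wrist");np.save("pics/w1.npy",im);np.save("pics/w1T.npy",i["world_to_cam"])
cv2.imwrite("pics/w1.png",cv2.cvtColor(im,cv2.COLOR_RGB2BGR))
```

```text
3.7 [0.49923986 0.04673357 0.2613769 ] -97.50835701149433 [-6.68302499e-02  1.62447479e-01 -7.62482087e-02  1.33185071e+00
 -1.04125447e-04 -1.50658105e+00] -0.00018686710551696706
```

View pics/w1.png

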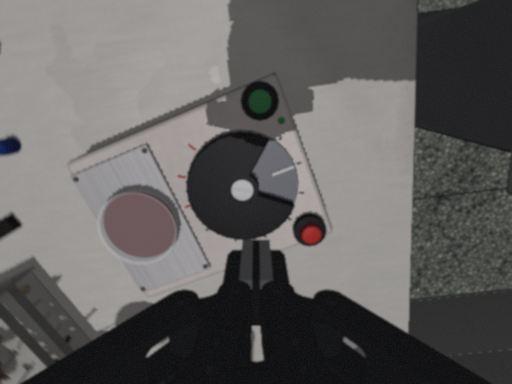

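The wrist view shows the hub at (242,190), the white line from (273,175) to (294,167), green at (260,101) and red at (311,235).

Run:
```python
from h import *
im=np.load("pics/w1.npy").astype(int); i=imaging.camera_info("wrist"); i["world_to_cam"]=np.load("pics/w1T.npy")
r,g,b=im[...,0],im[...,1],im[...,2]
sub=np.zeros(r.shape,bool); sub[70:250,180:330]=1
for n,m in(("red",(r-g>60)&sub),("green",(g-r>25)&sub)):
    c,s=blob(m);print(n,c,s,back(i,*c,.077))
hs=np.zeros(r.shape,bool);hs[174:206,226:259]=1
hc,s=blob((r>110)&hs);print("hub",hc,s,back(i,*hc,.074),back(i,*hc,.076))
# black plate outline: ellipse fit
m=((r<90)&sub).astype(np.uint8); m[:,:180]=0
n,l,st,cc=cv2.connectedComponentsWithStats(m); k=l[200,220]; pts=np.argwhere(l==k)[:,::-1]
h=cv2.convexHull(pts.astype(np.float32)); w=np.array([back(i,*p[0],.074) for p in h]); c0=back(i,*hc,.074)
d=w-c0; an=np.degrees(np.arctan2(d[:,1],d[:,0]))%360
# circle fit over hull points with r in 55-68
sel=(np.hypot(*d.T)>.055)&(np.hypot(*d.T)<.068); A=np.c_[2*w[sel],np.ones(sel.sum())]; x=np.linalg.lstsq(A,(w[sel]**2).sum(1),rcond=None)[0]
print("circle",x[:2],np.sqrt(x[2]+x[:2]@x[:2]),sel.sum())
for z in(.06,.061):
    a,b2=back(i,273,175,z),back(i,294,167,z);print("line",a,b2,np.degrees(np.arctan2(*(b2-a)[::-1]))%360, np.degrees(np.arctan2(*((a+b2)/2-c0)[::-1]))%360)
f=i["world_to_cam"]@np.append(get_state()["tcp_pos"],1);print("tcp px",i["cx"]+i["fx"]*f[0]/f[2],i["cy"]+i["fy"]*f[1]/f[2], "px/m",i["fx"]/f[2])
```

```text
red [310.975 234.6  ] [302 226  19  18 280] [0.44609141 0.13568457]
green [259.4798995  100.86683417] [249  90  22  23 398] [ 0.48614247 -0.01899309]
hub [241.87262873 189.73712737] [231 180  23  21 369] [0.51737478 0.07239156] [0.51719687 0.07174022]
circle [0.51637843 0.06922382] 0.06241403905432644 21
line [0.48107132 0.06411146] [0.45659994 0.05790985] 194.22068452726288 193.19569082984518
line [0.48109132 0.06382305] [0.45669095 0.05763943] 194.22068452726285 193.52281673254345
tcp px 254.59909734156983 254.01743164513795 px/m 1943.2200681926063
```

```bash
cat >> h.py <<'E'
C=np.array([.517,.0705]); RW,OFF=.042,.011
u=lambda a:np.array([np.cos(np.radians(a)),np.sin(np.radians(a))])
def plan(alphas,z):
    p0=get_state()["tcp_pos"];ph=phi()
    for a in alphas:
        P=C+RW*u(a)+OFF*u(a+90)
        print(a,totool(np.append(P,z)-p0,ph).tolist(),round((ph-(a+90)+180)%360-180,1))
E
python3 -c "
from h import *
print(get_state()['tcp_pos']);plan([168],.10);plan([168],.065)"
```

```text
[0.49924438 0.0467381  0.261388  ]
168 [-1.83, 2.81, 16.14] 4.8
168 [-1.83, 2.81, 19.64] 4.8
```

{"fn": "play_rows", "kwargs": {
  "moves": [
    {"claw":0,"delta_pos":[-1.8,2.8,4],"twist":4.8},
    {"claw":0,"delta_pos":[-1.8,2.8,8],"twist":4.8},
    {"claw":0,"delta_pos":[-1.8,2.8,12],"twist":4.8},
    {"claw":0,"delta_pos":[-1.8,2.8,16],"twist":4.8},
    {"claw":0,"delta_pos":[-1.8,2.8,17.5],"twist":4.8},
    {"claw":0,"delta_pos":[-1.8,2.8,18.5],"twist":4.8},
    {"claw":0,"delta_pos":[-1.8,2.8,19.2],"twist":4.8},
    {"claw":0,"delta_pos":[-1.8,2.8,19.6],"twist":4.8},
    {"claw":0,"delta_pos":[-1.8,2.8,19.6],"twist":4.8}
  ]
}}

```text
clock: 4.88
tcp_pos: [0.4743, 0.0684, 0.0656]
orientation: [0.0, -0.625, 0.781, -0.0]
wrist_force: [-0.5, 0.6, -0.3]
finger_gap: -0.0
```

Run:
```python
from h import *
s=get_state();print(s["clock"],s["tcp_pos"],phi(),s["wrist_force"])
plan([168-8*k for k in range(1,13)],.065)
im=imaging.read_camera("wrist");cv2.imwrite("pics/w2.png",cv2.cvtColor(im,cv2.COLOR_RGB2BGR))
```

```text
4.875 [0.47429156 0.06835077 0.06563683] -102.64731432134336 [-0.51427459  0.62839445 -0.31261776]
160 [-0.59, 0.19, 0.06] 7.4
152 [-1.2, 0.22, 0.06] 15.4
144 [-1.8, 0.17, 0.06] 23.4
136 [-2.39, 0.04, 0.06] 31.4
128 [-2.96, -0.17, 0.06] 39.4
120 [-3.49, -0.47, 0.06] 47.4
112 [-3.97, -0.83, 0.06] 55.4
104 [-4.41, -1.25, 0.06] 63.4
96 [-4.77, -1.73, 0.06] 71.4
88 [-5.07, -2.26, 0.06] 79.4
80 [-5.29, -2.83, 0.06] 87.4
72 [-5.43, -3.42, 0.06] 95.4
```

View pics/w2.png

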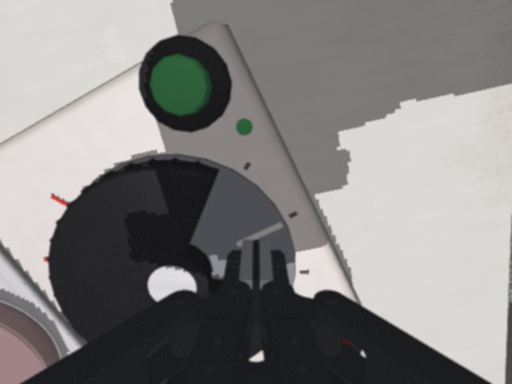

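The finger is in the recess, just behind the white line. Pushing about 82° now, which should leave the dial at click 3.

{"fn": "play_rows", "kwargs": {
  "moves": [
    {"claw":0,"delta_pos":[-0.6,0.2,0],"twist":7.4},
    {"claw":0,"delta_pos":[-1.2,0.2,0],"twist":15.4},
    {"claw":0,"delta_pos":[-1.8,0.2,0],"twist":23.4},
    {"claw":0,"delta_pos":[-2.4,0.05,0],"twist":31.4},
    {"claw":0,"delta_pos":[-2.95,-0.15,0],"twist":39.4},
    {"claw":0,"delta_pos":[-3.5,-0.45,0],"twist":47.4},
    {"claw":0,"delta_pos":[-3.95,-0.85,0],"twist":55.4},
    {"claw":0,"delta_pos":[-4.4,-1.25,0],"twist":63.4},
    {"claw":0,"delta_pos":[-4.75,-1.75,0],"twist":71.4},
    {"claw":0,"delta_pos":[-5.05,-2.25,0],"twist":79.4},
    {"claw":0,"delta_pos":[-5.3,-2.85,0],"twist":87.4},
    {"claw":0,"delta_pos":[-5.45,-3.4,0],"twist":95.4}
  ]
}}

```text
clock: 6.42
tcp_pos: [0.5191, 0.1143, 0.0657]
orientation: [-0.0, 0.159, 0.987, 0.0]
wrist_force: [0.6, 0.1, 0.8]
finger_gap: -0.0002
```

Run:
```python
from h import *
s=get_state();print(s["clock"],s["tcp_pos"],phi(),s["wrist_force"])
plan([72,68,64,60,56,52,48,44,40],.065)
t=imaging.read_camera("top");t=cv2.cvtColor(t,cv2.COLOR_RGB2BGR)
im=imaging.read_camera("wrist");im=cv2.cvtColor(im,cv2.COLOR_RGB2BGR)
t=cv2.resize(t[150:240,195:280],(363,384),interpolation=cv2.INTER_CUBIC)
cv2.imwrite("pics/w3.png",cv2.resize(np.hstack([im,t]),None,fx=.9,fy=.9))
```

```text
6.425 [0.51907454 0.11431411 0.06565381] 161.71178370811748 [0.57933541 0.13175265 0.78856239]
72 [-0.06, -0.03, 0.07] -0.3
68 [-0.35, 0.04, 0.07] 3.7
64 [-0.65, 0.08, 0.07] 7.7
60 [-0.95, 0.11, 0.07] 11.7
56 [-1.26, 0.12, 0.07] 15.7
52 [-1.56, 0.1, 0.07] 19.7
48 [-1.86, 0.06, 0.07] 23.7
44 [-2.16, 0.0, 0.07] 27.7
40 [-2.45, -0.07, 0.07] 31.7
```

View pics/w3.png

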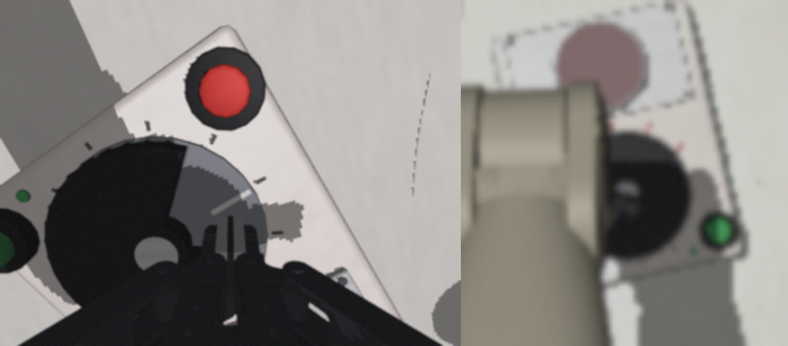

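The dial turned with the finger. The white line runs from view pixel (213,212) to (250,192), and there is no residual force.

Run:
```python
from h import *
i=imaging.camera_info("wrist")
a,b=back(i,213/.9,212/.9,.06),back(i,250/.9,192/.9,.06);print(a,b,np.degrees(np.arctan2(*(b-a)[::-1]))%360,np.degrees(np.arctan2(*((a+b)/2-C)[::-1]))%360)
```

```text
[0.50894064 0.10761057] [0.50354372 0.13172566] 102.61484535327321 102.34163758425633
```

Line angle went from 194° to 102.5°, so 3 clicks. Now the last one, slowly, then back off.

{"fn": "play_rows", "kwargs": {
  "moves": [
    {"claw":0,"delta_pos":[-0.35,0.05,0],"twist":3.7},
    {"claw":0,"delta_pos":[-0.65,0.1,0],"twist":7.7},
    {"claw":0,"delta_pos":[-0.95,0.1,0],"twist":11.7},
    {"claw":0,"delta_pos":[-1.25,0.1,0],"twist":15.7},
    {"claw":0,"delta_pos":[-1.4,0.1,0],"twist":17.7},
    {"claw":0,"delta_pos":[-1.55,0.1,0],"twist":19.7},
    {"claw":0,"delta_pos":[-1.7,0.1,0],"twist":21.7},
    {"claw":0,"delta_pos":[-1.85,0.05,0],"twist":23.7},
    {"claw":0,"delta_pos":[-2.0,0.05,0],"twist":25.7},
    {"claw":0,"delta_pos":[-2.1,0,0],"twist":27},
    {"claw":0,"delta_pos":[-2.1,0,0],"twist":27}
  ]
}}

```text
clock: 7.9
tcp_pos: [0.5392, 0.1074, 0.0652]
orientation: [0.0, 0.383, 0.924, -0.0]
wrist_force: [0.3, -0.2, -0.1]
finger_gap: -0.0003
```

Run:
```python
from h import *
s=get_state();print(s["clock"],s["tcp_pos"],phi(),s["wrist_force"])
plan([52],.065)
im=imaging.read_camera("wrist");im=cv2.cvtColor(im,cv2.COLOR_RGB2BGR)
cv2.imwrite("pics/w4.png",im)
```

```text
7.9 [0.53917271 0.10741482 0.06523377] 134.9374818844663 [ 0.34574731 -0.20225129 -0.13568387]
52 [0.56, -0.14, 0.02] -7.1
```

View pics/w4.png

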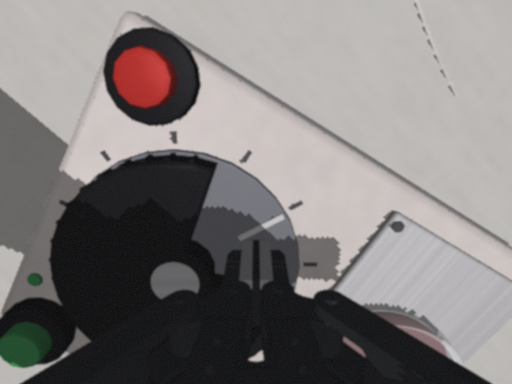

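Line at (240,238)–(284,217), recess clear of the wall. Backing off, lifting and checking.

{"fn": "play_rows", "kwargs": {
  "moves": [
    {"claw":0,"delta_pos":[0.5,-0.1,0],"twist":-7},
    {"claw":0,"delta_pos":[0.5,-0.1,0],"twist":-7},
    {"claw":0,"delta_pos":[0.5,-0.1,-3],"twist":-7},
    {"claw":0,"delta_pos":[0.5,-0.1,-8],"twist":-7},
    {"claw":0,"delta_pos":[0.5,-0.1,-14],"twist":-7},
    {"claw":0,"delta_pos":[0.5,-0.1,-18],"twist":-7},
    {"claw":0,"delta_pos":[0.5,-0.1,-18],"twist":-7}
  ]
}}

```text
clock: 8.82
tcp_pos: [0.537, 0.1105, 0.2493]
orientation: [0.004, 0.327, 0.945, 0.001]
wrist_force: [0.2, -0.1, -0.1]
finger_gap: -0.0002
```

Run:
```python
from h import *
s=get_state();print(s["clock"],s["tcp_pos"],phi(),s["wrist_force"])
print(totool([.486-s["tcp_pos"][0],-.019-s["tcp_pos"][1],.09-s["tcp_pos"][2]]))
im=imaging.read_camera("wrist");i=imaging.camera_info("wrist");im=cv2.cvtColor(im,cv2.COLOR_RGB2BGR)
cv2.imwrite("pics/w5.png",im)
f=lambda P:(lambda q:(i["cx"]+i["fx"]*q[0]/q[2],i["cy"]+i["fy"]*q[1]/q[2]))(i["world_to_cam"]@np.append(P,1))
for a in (44,74,104): print(a,[np.round(f([*(C+r*u(a)),.06])) for r in(.03,.06)])
```

```text
8.825 [0.53704331 0.11052886 0.24934606] 141.84181014551618 [ 0.22054349 -0.0513784  -0.05037862]
[ -3.99 -13.34  15.93]
44 [array([243., 178.]), array([270., 182.])]
74 [array([241., 164.]), array([267., 154.])]
104 [array([232., 153.]), array([249., 131.])]
```

View pics/w5.png

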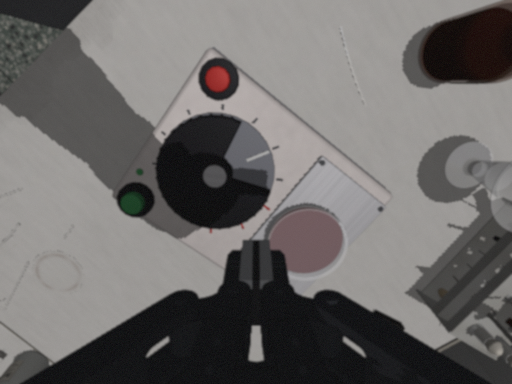

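The line runs (246,161)–(269,152), matching the prediction for four clicks: (241,164)–(267,154) at 74°. Next, over the green button.

{"fn": "play_rows", "kwargs": {
  "moves": [
    {"claw":0,"delta_pos":[-1,-3.3,0],"twist":0},
    {"claw":0,"delta_pos":[-2,-6.7,2],"twist":0},
    {"claw":0,"delta_pos":[-3,-10,5],"twist":0},
    {"claw":0,"delta_pos":[-4,-13.3,9],"twist":0},
    {"claw":0,"delta_pos":[-4,-13.3,13],"twist":0},
    {"claw":0,"delta_pos":[-4,-13.3,15.5],"twist":0},
    {"claw":0,"delta_pos":[-4,-13.3,15.5],"twist":0},
    {"claw":0,"delta_pos":[-4,-13.3,15.5],"twist":0}
  ]
}}

```text
clock: 9.88
tcp_pos: [0.4843, -0.0189, 0.0904]
orientation: [-0.0, 0.326, 0.945, -0.0]
wrist_force: [-0.4, -0.3, -0.2]
finger_gap: 0.0006
```

Run:
```python
from h import *
s=get_state();print(s["clock"],s["tcp_pos"],phi(),s["wrist_force"])
print(totool([.486-s["tcp_pos"][0],-.019-s["tcp_pos"][1],.070-s["tcp_pos"][2]]))
```

```text
9.875 [ 0.48432664 -0.0189066   0.09040895] 141.93960818114013 [-0.43817937 -0.25699275 -0.216531  ]
[-0.14  0.1   2.04]
```

{"fn": "play_rows", "kwargs": {
  "moves": [
    {"claw":0,"delta_pos":[-0.1,0.1,0.8],"twist":0},
    {"claw":0,"delta_pos":[-0.1,0.1,1.3],"twist":0},
    {"claw":0,"delta_pos":[-0.1,0.1,1.5],"twist":0},
    {"claw":0,"delta_pos":[-0.1,0.1,1.7],"twist":0},
    {"claw":0,"delta_pos":[-0.1,0.1,1.85],"twist":0},
    {"claw":0,"delta_pos":[-0.1,0.1,1.9],"twist":0},
    {"claw":0,"delta_pos":[-0.1,0.1,1.9],"twist":0}
  ]
}}

```text
clock: 10.75
tcp_pos: [0.4861, -0.0188, 0.0716]
orientation: [0.0, 0.326, 0.945, 0.0]
wrist_force: [1.1, 2.0, 4.6]
finger_gap: 0.0001
```

{"fn": "play_rows", "kwargs": {
  "moves": [
    {"claw":0,"delta_pos":[0,0,0.05],"twist":0},
    {"claw":0,"delta_pos":[0,0,0.1],"twist":0},
    {"claw":0,"delta_pos":[0,0,0.1],"twist":0},
    {"claw":0,"delta_pos":[0,0,0.1],"twist":0}
  ]
}}

```text
clock: 11.25
tcp_pos: [0.4861, -0.0188, 0.071]
orientation: [0.0, 0.326, 0.945, 0.0]
wrist_force: [-0.5, 1.0, 7.8]
finger_gap: -0.0
```

The button bottomed at 71 mm, with force rising past 5 N. Releasing and checking.

{"fn": "play_rows", "kwargs": {
  "moves": [
    {"claw":0,"delta_pos":[0,0,-1],"twist":0},
    {"claw":0,"delta_pos":[0,0,-5],"twist":0},
    {"claw":0,"delta_pos":[0,0,-11],"twist":0},
    {"claw":0,"delta_pos":[0,0,-17],"twist":0},
    {"claw":0,"delta_pos":[0,0,-18],"twist":0},
    {"claw":0,"delta_pos":[0,0,-18],"twist":0},
    {"claw":0,"delta_pos":[0,0,-18],"twist":0}
  ]
}}

```text
clock: 12.12
tcp_pos: [0.4845, -0.0186, 0.2483]
orientation: [-0.002, 0.326, 0.945, -0.0]
wrist_force: [0.0, 0.4, -0.7]
finger_gap: 0.0
```

Run:
```python
from h import *
s=get_state();print(s["clock"],s["tcp_pos"],s["wrist_force"])
im=imaging.read_camera("wrist");i=imaging.camera_info("wrist");cv2.imwrite("pics/w6.png",cv2.cvtColor(im,cv2.COLOR_RGB2BGR))
f=lambda P:(lambda q:(i["cx"]+i["fx"]*q[0]/q[2],i["cy"]+i["fy"]*q[1]/q[2]))(i["world_to_cam"]@np.append(P,1))
for a in (44,74,104): print(a,[np.round(f([*(C+r*u(a)),.06])) for r in(.03,.06)])
```

```text
12.125 [ 0.48451759 -0.01864247  0.24830338] [ 0.00702972  0.42972861 -0.72312465]
44 [array([370., 144.]), array([397., 147.])]
74 [array([369., 129.]), array([398., 118.])]
104 [array([362., 117.]), array([383.,  92.])]
```

View pics/w6.png

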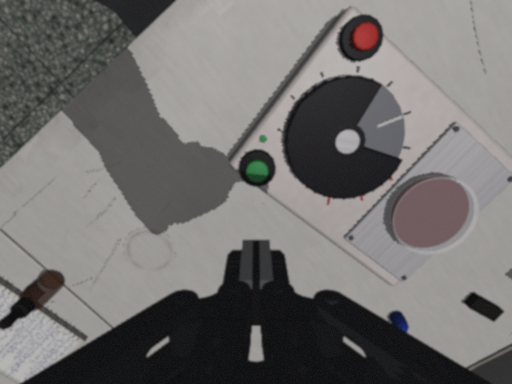

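The line runs (378,126)–(403,115), so the dial is still at click 4 (predicted (369,129)–(398,118)). Green is up and the dish is in place.

```bash
python3 -c "
from workcell import env; print(env.hand_in())"
```

```text
the job is handed in; nothing more can be done
None
```

I turned the dial four clicks clockwise, pressed the green button fully and let it go, then handed the job in at about 12 s.

- **Dial:** I pushed it with closed fingertips in the recess. The white line measured 194° at the start and 102.5° after three clicks. After four clicks it matched the line predicted for 74°, within a few pixels, both before and after the button press.
- **Green button:** The fingertip reached 71 mm above the bench, which is the full 6 mm of travel, with 7.8 N on it. The last picture shows the button up again and the gripper about 25 cm above the bench, touching nothing.
- **Surroundings:** I never went near the red button or the dish, and the dish showed in its place on the plate in the last picture. I did not measure the dish or bottle positions again at the end, and not all the bottles were in the last view, but the path stayed clear of them.

No check failed or disagreed, apart from the initial estimates of the dial centre, which differed by about 3 mm between the two cameras.

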